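# Load the duplicating flask with a plaster model

### The job

Get the duplicating flask ready for pouring: pull its snapped-on top off the base, stand the plaster jaw model upright in the middle of the base's round platform, and press the top straight back down over it until it sits fully home and all three sprung catches have snapped over its rim. Drop neither the model nor the top onto the base, do not bear on the model with the top, and leave the other things on the worktop where they are.

Things in the scene. Friction and masses are not known exactly. Their poses are not given: they have to be found in the camera images.
- flask_base: Base of the duplicating flask: round aluminium plate, 132 mm across, on a black rubber suction foot that holds it immovably to the worktop. Origin: on the flask's axis at worktop level, z up. Three sprung steel catches 18 mm wide and 28 mm high stand round it 59 to 66 mm from the axis, at 60, 180 and 300 degrees from its x axis; their sloping noses reach in to 54.5 mm, 18 mm up.
- base_seat (a point): Point on the base's axis, level with its flat outer rim, 8 mm above the worktop: the flask top is fully home when the underside of its flange rests on this rim. Behind the flask on the left the model trimmer, 0.3 m tall, fills the worktop beyond x = 0.59 m from y = -0.08 to 0.29 m: keep the gripper's body clear of it there.
- base_platform (a point): Middle of the base's raised round platform, 95 mm across at its foot and bevelled to 88 mm at its flat top, which lies 16 mm above the worktop and carries the model; two engraved circles, 84 and 24 mm across, mark the middle.
- flask_top: Top of the flask: a loose upside-down cup of grey plastic, about 160 g, snapped on the base at the start. Origin: on its axis at the underside of its flange, z up. Flange 114 mm across, 8 mm high; wall 104 mm outside, 98 mm inside; inner height 46 mm; flat shoulder at 50 mm. It can stand on its flange on the worktop and fits the base at any turn, with 1.5 mm play round the platform.
- top_neck (a point): On the axis of the top's straight round pouring neck (40 mm across, from 50 to 88 mm above the underside of the flange), 72 mm above that underside: a good height for the grip.
- catch_1 (a joint): Swing of the catch at 60 degrees (rad): 0 upright and closed, positive outward. A lift of about 8 N pulls the top out of the three catches; going on, its flange meets the noses 14 mm above the rim and a push of about 9 N takes it past them; the catches swing to about 0.16, then snap shut over the flange just before it is home.
- catch_2 (a joint): The same for the catch at 180 degrees.
- catch_3 (a joint): The same for the catch at 300 degrees.
- model_right: The plaster jaw model to be loaded: white, with a row of teeth on a trimmed flat base, 54 x 68 mm in plan, 29 mm high (teeth included), about 140 g, standing free to the left or right of the flask. Origin: centre of its underside; x along the 54 mm (grip it across x or, 68 mm, across y), z up.
- rubber_base: Bystander: red rubber base former, a plain trimmed block without teeth, 64 x 72 x 24 mm; origin at the centre of its underside. It stands on the other side of the flask from the model.
- beaker: Bystander: clear graduated beaker, 67 mm across, 82 mm high, behind the work; origin at the centre of its underside.
- spatula: Bystander: mixing spatula with wooden handle, 211 mm long along its y axis, 24 mm wide, lying behind and to the right; origin under its middle.
- silicone_jar: Bystander: plain grey lidded jar, 57 mm across, 50 mm high, behind and to the right of the flask; origin at the centre of its underside.

How it is judged:
On the way, in this order (a step that is already met when the one before it is completed fails the run):
1. the flask's top is off: its flange is clear above the catches or away from the base ((z of flask_top in the frame of base_seat above 0.025 m or horizontal distance between flask_top and flask_base above 0.1 m)), for 0.1 s.
2. the model stands upright on the platform, its centre within 9 mm of the middle, and is let go (horizontal distance between model_right and flask_base below 0.009 m and z of model_right in the frame of base_platform between -0.003 and 0.003 m and angle between model_right's own z axis and vertical below 0.06 rad and contact force between the fingers and model_right below 0.1 N), for 0.2 s.
At the end, for the whole second after the job is handed in: The flask top sits on the base's rim within 2 mm, level (0.03 rad) and centred (3 mm), all three catches are back upright (under 0.08 rad) over its flange; inside, the model stands upright on the platform with its centre within 9 mm of the middle; all at rest (z of flask_top in the frame of base_seat below 0.002 m and horizontal distance between flask_top and flask_base below 0.003 m and angle between flask_top's own z axis and vertical below 0.03 rad and value of joint each of catch_1, catch_2, catch_3 below 0.08 rad and horizontal distance between model_right and flask_base below 0.009 m and z of model_right in the frame of base_platform below 0.003 m and angle between model_right's own z axis and vertical below 0.06 rad and linear speed of flask_top below 0.01 m/s); the robot touches nothing.
It fails at once if the flask's top bears on the model with more than 10 N (contact force between flask_top and model_right above 10 N).
It fails at once if a bystander (base former, beaker, spatula, jar) is moved by more than 30 mm (distance of any of rubber_base, beaker, spatula, silicone_jar from where it was at the start of the episode above 0.03 m).
It fails at once if the top is dropped onto the base (moving at over 0.35 m/s there, untouched by the fingers) (horizontal distance between flask_top and flask_base below 0.05 m and z of flask_top in the frame of base_seat below 0.08 m and contact force between the fingers and flask_top below 0.05 N and linear speed of flask_top above 0.35 m/s).
It fails at once if the model is dropped onto the base (moving at over 0.4 m/s there, untouched by the fingers) (horizontal distance between model_right and flask_base below 0.05 m and z of model_right in the frame of base_seat below 0.08 m and contact force between the fingers and model_right below 0.05 N and linear speed of model_right above 0.4 m/s).
It also fails if it takes over 58 s, if anything falls off the work surface, if the arm or the gripper's body presses on something with over 40 N, if the wrist force passes 120 N, or if a joint passes its speed limit or range.

### The arm

A 7-joint arm with a two-finger parallel gripper is mounted at the origin on a cart in front of the work surface, level with it; the furniture and walls round the work are solid. World frame = base frame: x ahead of the robot, y to its left, z up, the work surface at z = 0. Lengths are in m, angles in rad, forces in N, time in s.
With the tool pointing down it reaches from about 0.4 to 0.85 m from the base axis. Payload 4.5 kg.
Tool frame: the origin (TCP) lies at the very end of the fingers, on their centre line; the grasp point (between the pads) lies 19 mm behind it (grip_point_offset is the distance from the TCP to the grasp point, in m); z points along the fingers, y is the line along which they close (so a half turn about z gives the same grasp; the last joint's range is limited). The gripper opens to 88 mm and grips with 3 to 60 N. Pads are 18 mm wide; open, the fingers measure 123 mm over their backs; the gripper's body (75 mm by 187 mm) begins 45 mm behind the grasp point.
Start: joints at [-1.245, 0.689, -0.195, 1.565, 0.157, 0.902, -0.215], TCP at [0.18, 0.599, 0.239] pointing down, gripper open.
Joint ranges: [-3.01, 3.01], [-0.46, 2.08], [-1.47, 1.51], [0.13, 2.56], [-1, 4.14], [0.04, 2.09], [-2.66, 2.66]. Speed limits (rad/s): [2.57, 2.57, 3.14, 3.14, 3.14, 3.14, 3.14].

### API

Orientations are given as a unit quaternion [x, y, z, w].
In Python, from plant import get_state, snapshot, camera_params, finish_job, grip_point_offset gives the robot as it stands.
- The arm moves only by the tool inch_along, called after "Emit:" by a JSON object that holds its "op" and its "data". Schema: {"type":"object","properties":{"rows":{"type":"string"},"grip_force":{"type":"number"},"only":{"type":"string"},"quiet":{"type":"boolean"},"lines":{"type":"string"}},"required":["rows"],"additionalProperties":false}. rows is a string of 1 to 10 rows, one to a line, with the numbers parted by commas; each row has 7 numbers: the opening from 0.0 (shut) to 1.0 (fully open), then dx, dy, dz in a scale on which 1.0 is 0.8 m, then a rotation vector rx, ry, rz in fractions of the full range, 1 being pi/2 rad; each row is the pose to reach, as a shift and turn from the pose commanded when the call began, along the tool's axes at that moment; what a row does not reach only later rows make up. A row lasts 1/10 s, in which the tool goes at most 0.05 m and 0.15 rad, less where a joint would pass 70% of its speed; a pose out of reach is approached as far as the arm can. The fingers move at their own pace and stop on an object; grip_force is the grip in N (left out, the last holds). Time passes only in rows, so rows that do not move let the fingers close. The tool returns the time, the measured TCP pose, the force, the opening and the grip force at its end. only (a regular expression) keeps the lines of the reply that match it, lines (a string "A,B") keeps lines A to B, and quiet returns only ok. A shift or turn number past 1, either way, is cut back to 1. Input that does not fit is refused with a message, and nothing moves.
- get_state(): the state, without advancing time (a new reading comes with each control period).
- snapshot(name): name is "side" or "top"; returns (picture, depth): 384x512x3 uint8, red, green, blue; 384x512 float32, m along the optical axis (not along the pixel's ray), 0 where there is no reading.
- camera_params(name): a dict with "fx", "fy", "cx", "cy" (pixels), "rvec" (rotation vector, rad) and "tvec" (3), from world to camera coordinates, as OpenCV has them. Camera axes: x right, y down, z forward; pixel columns grow to the right and rows downward; lengths in m; the calibration is good to about 2 mm. A picture is of the moment at which its call begins. camera_params takes no time and is no camera call.
- finish_job(): hands the job in; it is judged then, once.
The state is a dict: "clock": time; "q": joint angles; "qd": joint speeds; "joint_torque": joint torques, N m; "tool_pos": TCP position; "eef_rot": TCP orientation; "contact_force": force on the tool from outside, world axes, zero at the start; "moment": the same for the moment, N m; "opening": opening from 0.0 (shut) to 1.0 (fully open); "finger_force": force on a finger pad.
Only numpy, scipy, OpenCV 4.12 (cv2) and the standard library are available. Lean on these libraries where they do the work, as an engineer would, in place of code of your own. Each camera call takes 0.05 s, during which the arm holds its last target. There are 200 camera calls.

## Working session

There is one attempt and no reset: what is moved stays moved. The work goes in short steps, Python scripts to look and compute and a tool call to move; the robot and the scene stay as the last step left them, time stands still between calls to the robot, and variables do not carry over. Pictures are saved under pics/ and viewed, at most 10 in all, crops included, and the job is handed in when it is done.

```bash
mkdir -p pics; python3 - <<'E'
from plant import *
import cv2,numpy as np
print(get_state(),grip_point_offset)
for n in("top","side"):
    p,d=snapshot(n); c=camera_params(n); print(n,c)
    cv2.imwrite(f"pics/{n}0.png",p[:,:,::-1]); np.savez(f"{n}0.npz",p=p,d=d)
E
```

```text
{'clock': 0.0, 'q': array([-1.24516751,  0.68998677, -0.19451179,  1.56635947,  0.1573042 ,
        0.90254873, -0.21510353]), 'qd': array([-0.00155847, -0.00165516, -0.00059839, -0.00029336, -0.00034644,
        0.00017294,  0.00043054]), 'joint_torque': array([-3.63995769e-04, -5.27567232e+01, -1.26733795e+00, -1.53427809e+01,
       -5.27012267e-02,  6.58575082e-03,  1.73578628e-04]), 'tool_pos': array([0.17967936, 0.59792729, 0.23790416]), 'eef_rot': array([ 1.45355713e-01,  9.89379000e-01, -9.52683741e-04, -6.37289039e-05]), 'contact_force': array([ 0.29150727, -0.20513805,  0.76699642]), 'moment': array([-0.02464917, -0.01724714, -0.02098061]), 'finger_force': 0.0, 'opening': 0.9977703510960236} 0.0187
top {'fx': 459.30357236638287, 'fy': 459.30357236638287, 'cx': 253.20424039477047, 'cy': 193.96636131065094, 'rvec': array([ 2.18945669, -2.02243824,  0.20443299]), 'tvec': array([-0.13862276,  0.56382837,  1.28345203])}
side {'fx': 357.11180475453045, 'fy': 357.11180475453045, 'cx': 253.04249494321513, 'cy': 188.8193252650893, 'rvec': array([ 2.24346348, -0.08176102,  0.05384815]), 'tvec': array([-0.58892555,  0.02879422,  1.2612879 ])}
```

View pics/top0.png

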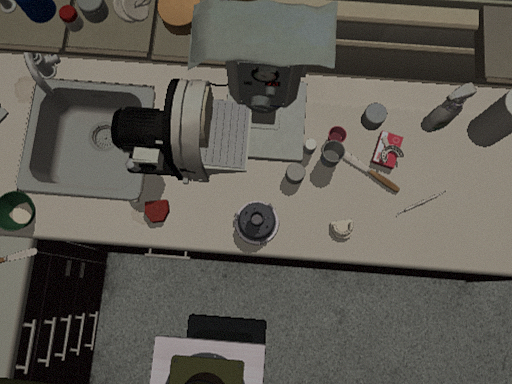

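View pics/side0.png

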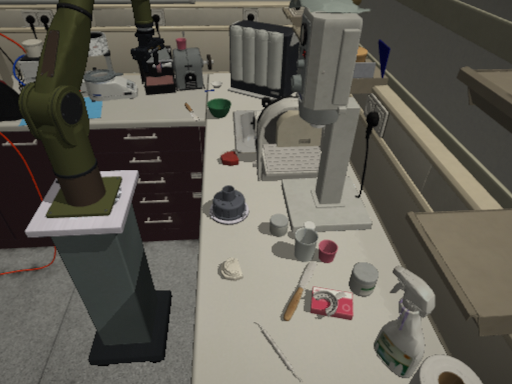

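The top view shows the flask at (257,222), the model at (342,229) and the red block at (157,210). The side view shows the flask at (229,205) and the model at (232,268). Next I measure with depth.

```bash
cat > h.py <<'E'
import cv2,numpy as np
from plant import *
def cam(n):
    c=camera_params(n); R,_=cv2.Rodrigues(np.array(c["rvec"])); return c,R,np.array(c["tvec"])
def cloud(n,d):
    c,R,t=cam(n); v,u=np.mgrid[:d.shape[0],:d.shape[1]]
    P=np.stack([(u-c["cx"])/c["fx"]*d,(v-c["cy"])/c["fy"]*d,d],-1)
    return (P-t)@R
def plane(n,uv,z):
    c,R,t=cam(n); uv=np.atleast_2d(np.asarray(uv,float))
    r=np.c_[(uv[:,0]-c["cx"])/c["fx"],(uv[:,1]-c["cy"])/c["fy"],np.ones(len(uv))]@R
    o=-t@R; return o+r*((z-o[2])/r[:,2])[:,None]
E
python3 - <<'E'
from h import *
for n,cr in(("top",dict(f=(222,187,292,257),m=(322,209,362,249),r=(137,190,177,230))),("side",dict(f=(200,175,260,230),m=(212,248,252,288),r=(215,145,245,170)))):
    z=np.load(f"{n}0.npz");p,d=z["p"],z["d"];W=cloud(n,d)
    for k,(a,b,c,e) in cr.items():
        w=W[b:e,a:c].reshape(-1,3);w=w[d[b:e,a:c].ravel()>0]
        print(n,k,"table z",np.median(w[:,2]).round(4))
        lv={'f':[(.085,.11),(.05,.066)],'m':[(.012,.05)],'r':[(.012,.05)]}[k]
        for lo,hi in lv:
            s=w[(w[:,2]>lo)&(w[:,2]<hi)]
            if len(s)<5: print(lo,len(s));continue
            print(lo,len(s),"mean",s.mean(0).round(4),"min",s.min(0).round(4),"max",s.max(0).round(4),"rect",cv2.minAreaRect(s[:,:2].astype(np.float32)))
        im=p[b:e,a:c,::-1]; cv2.imwrite(f"pics/{n}_{k}.png",cv2.resize(im,(390,390),interpolation=cv2.INTER_CUBIC))
A=[cv2.imread(f"pics/{n}_{k}.png") for n in("top","side") for k in "fm"]
cv2.imwrite("pics/crops.png",cv2.resize(np.vstack([np.hstack(A[:2]),np.hstack(A[2:])]),(600,600)))
E
```

```text
top f table z 0.0013
0.085 64 mean [ 0.5006 -0.1091  0.0941] min [ 0.4807 -0.1277  0.0855] max [ 0.5205 -0.0903  0.1023] rect ((0.5005184412002563, -0.10878187417984009), (0.03973327949643135, 0.036571044474840164), 4.325607776641846)
0.05 817 mean [ 0.4988 -0.1093  0.0576] min [ 0.4485 -0.1603  0.0504] max [ 0.5513 -0.0577  0.066 ] rect ((0.500585675239563, -0.109543576836586), (0.10304635018110275, 0.10161575675010681), 50.53327178955078)
top m table z 0.0009
0.012 309 mean [ 0.5001 -0.3643  0.0184] min [ 0.4724 -0.3961  0.0121] max [ 0.529  -0.33    0.0339] rect ((0.4993366003036499, -0.36438947916030884), (0.053696516901254654, 0.06664246320724487), 7.292872905731201)
top r table z 0.0016
0.012 450 mean [0.5107 0.19   0.0236] min [0.4752 0.1544 0.013 ] max [0.5455 0.2285 0.0308] rect ((0.5090445876121521, 0.18998673558235168), (0.06459233164787292, 0.07113577425479889), 12.241374969482422)
side f table z 0.0021
0.085 88 mean [ 0.5017 -0.1069  0.0925] min [ 0.4839 -0.1272  0.085 ] max [ 0.52   -0.0866  0.0993] rect ((0.5019410848617554, -0.1071152612566948), (0.040503885596990585, 0.03557499125599861), 87.96417236328125)
0.05 411 mean [ 0.5012 -0.1218  0.0582] min [ 0.4497 -0.1587  0.0501] max [ 0.552  -0.0605  0.0655] rect ((0.501076877117157, -0.11092923581600189), (0.09273670613765717, 0.10207332670688629), 80.83914947509766)
side m table z 0.0014
0.012 327 mean [ 0.5015 -0.3651  0.0186] min [ 0.472  -0.3949  0.012 ] max [ 0.5301 -0.325   0.0313] rect ((0.4988495111465454, -0.36286160349845886), (0.05357455089688301, 0.06723474711179733), 11.334433555603027)
side r table z 0.0029
0.012 181 mean [0.5121 0.1868 0.0235] min [0.4768 0.1573 0.0127] max [0.5443 0.2328 0.0303] rect ((0.5095939636230469, 0.19354261457920074), (0.06383969634771347, 0.07662872225046158), 11.944280624389648)
```

View pics/crops.png

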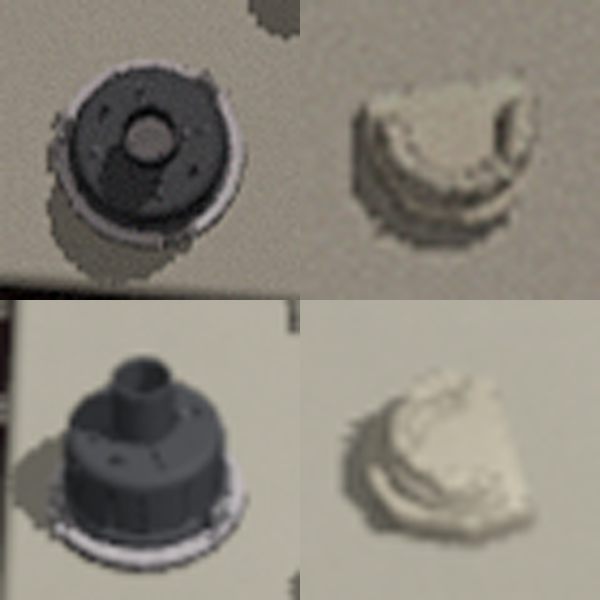

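Flask axis is about (0.501, -0.109). The model is at (0.499, -0.364) with its x axis at about +8°, heel towards +x. I'll park the top at about (0.50, 0.05) and keep tool y at about 98° so the gripper body stays clear of the trimmer.

Careful with the scale: shifts go in shares of 0.8 m and turns go in shares of pi/2 rad. That gives: -0.585 m / 0.8 = -0.7313, -0.51 m / 0.8 = -0.6375, -0.43 rad / 1.5708 = -0.2737.

```bash
cat > go.py <<'E'
import sys,numpy as np
from plant import get_state
from scipy.spatial.transform import Rotation as R
def rel(x,y,z,yaw):
    s=get_state();r=R.from_quat(s["eef_rot"]);a=np.radians(yaw)
    Y=[np.cos(a),np.sin(a),0];Z=[0,0,-1];T=R.from_matrix(np.c_[np.cross(Y,Z),Y,Z])
    print("t",round(s["clock"],2),"tcp",s["tool_pos"].round(4),"F",s["contact_force"].round(1),"shift",r.inv().apply(np.array([x,y,z])-s["tool_pos"]).round(4),"turn",(r.inv()*T).as_rotvec().round(3))
if __name__=="__main__": rel(*map(float,sys.argv[1:]))
E
python3 go.py .5005 -.1085 .2 98
```

```text
t 0.1 tcp [0.1797 0.598  0.238 ] F [ 0.2  0.7 -0.2] shift [-0.5105 -0.5844  0.039 ] turn [-0.002 -0.    -0.431]
```

Emit:
{"op": "inch_along", "data": {"rows": "1,-0.6375,-0.7313,0.0475,0,0,-0.2737\n1,-0.6375,-0.7313,0.0475,0,0,-0.2737\n1,-0.6375,-0.7313,0.0475,0,0,-0.2737\n1,-0.6375,-0.7313,0.0475,0,0,-0.2737\n1,-0.6375,-0.7313,0.0475,0,0,-0.2737\n1,-0.6375,-0.7313,0.0475,0,0,-0.2737\n1,-0.6375,-0.7313,0.0475,0,0,-0.2737\n1,-0.6375,-0.7313,0.0475,0,0,-0.2737\n1,-0.6375,-0.7313,0.0475,0,0,-0.2737\n1,-0.6375,-0.7313,0.0475,0,0,-0.2737", "grip_force": 30}}

```text
clock: 1.1
tool_pos: [0.3863, 0.1418, 0.2141]
eef_rot: [-0.069, 0.998, 0.0, 0.0]
contact_force: [0.9, 1.1, -0.8]
opening: 1.001
finger_force: 0.0
```

```bash
python3 go.py .5005 -.1085 .2 98
```

```text
t 1.1 tcp [0.3863 0.1418 0.2141] F [ 0.9  1.1 -0.8] shift [-0.0786 -0.2637  0.0141] turn [ 0.     0.    -0.001]
```

In the tool's units: -0.2637 m / 0.8 = -0.3296, -0.0786 m / 0.8 = -0.0983.

Emit:
{"op": "inch_along", "data": {"rows": "1,-0.0983,-0.3296,0.0175,0,0,0\n1,-0.0983,-0.3296,0.0175,0,0,0\n1,-0.0983,-0.3296,0.0175,0,0,0\n1,-0.0983,-0.3296,0.0175,0,0,0\n1,-0.0983,-0.3296,0.0175,0,0,0\n1,-0.0983,-0.3296,0.0175,0,0,0\n1,-0.0983,-0.3296,0.0175,0,0,0\n1,-0.0983,-0.3296,0.0175,0,0,0", "grip_force": 30}}

```text
clock: 1.9
tool_pos: [0.4996, -0.1066, 0.1999]
eef_rot: [-0.069, 0.998, 0.0, -0.0]
contact_force: [-0.7, 1.2, -0.2]
opening: 1.002
finger_force: 0.0
```

```bash
python3 go.py .5005 -.1085 .063 98
```

```text
t 1.9 tcp [ 0.4996 -0.1066  0.1999] F [-0.7  1.2 -0.2] shift [-0.0008 -0.0022  0.1369] turn [ 0.001 -0.001 -0.002]
```

In the tool's units: 0.137 m / 0.8 = 0.1713, 0.1 m / 0.8 = 0.125.

Emit:
{"op": "inch_along", "data": {"rows": "1,-0.001,-0.0013,0.0625,0,0,0\n1,-0.001,-0.0013,0.125,0,0,0\n1,-0.001,-0.0013,0.1713,0,0,0\n1,-0.001,-0.0013,0.1713,0,0,0\n1,-0.001,-0.0013,0.1713,0,0,0", "grip_force": 30}}

```text
clock: 2.4
tool_pos: [0.5003, -0.1051, 0.0629]
eef_rot: [-0.071, 0.997, 0.001, -0.001]
contact_force: [0.4, -0.1, -0.5]
opening: 1.004
finger_force: 0.0
```

```bash
python3 go.py .5005 -.1085 .063 98
```

```text
t 2.4 tcp [ 0.5003 -0.1051  0.0629] F [ 0.4 -0.1 -0.5] shift [ 0.0003 -0.0033 -0.0001] turn [ 0.002 -0.002  0.002]
```

Emit:
{"op": "inch_along", "data": {"rows": "0.3,0,0,0,0,0,0\n0,0,0,0,0,0,0\n0,0,0,0,0,0,0\n0,0,0,0,0,0,0\n0,0,0,0,0,0,0\n0,0,0,0,0,0,0", "grip_force": 40}}

```text
clock: 3.0
tool_pos: [0.501, -0.1077, 0.0633]
eef_rot: [-0.069, 0.998, 0.0, 0.0]
contact_force: [-0.1, 0.0, -0.4]
opening: 0.477
finger_force: 0.0
```

```bash
python3 go.py .5005 -.1085 .063 98
```

```text
t 3.0 tcp [ 0.501  -0.1077  0.0633] F [-0.1  0.  -0.4] shift [ 0.0006 -0.0008  0.0003] turn [ 0.     0.    -0.002]
```

Emit:
{"op": "inch_along", "data": {"rows": "0,0,0,0,0,0,0\n0,0,0,0,0,0,0\n0,0,0,0,0,0,0\n0,0,0,0,0,0,0", "grip_force": 40}}

```text
clock: 3.4
tool_pos: [0.501, -0.1074, 0.0633]
eef_rot: [-0.069, 0.998, 0.0, 0.0]
contact_force: [-0.9, 0.4, 2.0]
opening: 0.443
finger_force: 40.0
```

```bash
python3 go.py .5005 -.1085 .063 98
```

```text
t 3.4 tcp [ 0.501  -0.1074  0.0633] F [-0.9  0.4  2. ] shift [ 0.0006 -0.001   0.0003] turn [ 0.     0.    -0.001]
```

In the tool's units: -0.09 m / 0.8 = -0.1125, -0.01 m / 0.8 = -0.0125.

Emit:
{"op": "inch_along", "data": {"rows": "0,0,0,-0.0125,0,0,0\n0,0,0,-0.025,0,0,0\n0,0,0,-0.0375,0,0,0\n0,0,0,-0.0625,0,0,0\n0,0,0,-0.1125,0,0,0\n0,0,0,-0.1125,0,0,0\n0,0,0,-0.1125,0,0,0", "grip_force": 40}}

```text
clock: 4.1
tool_pos: [0.5014, -0.108, 0.1546]
eef_rot: [-0.069, 0.998, -0.0, 0.001]
contact_force: [0.5, 0.9, -1.5]
opening: 0.446
finger_force: 40.0
```

```bash
python3 go.py .4950 .0500 .153 98
python3 - <<'E'
from h import *
for n in("top","side"):
    p,d=snapshot(n);cv2.imwrite(f"pics/{n}1.png",p[:,:,::-1]);np.savez(f"{n}1.npz",p=p,d=d)
A=cv2.resize(cv2.imread("pics/top1.png")[172:272,207:307],(400,400));B=cv2.resize(cv2.imread("pics/side1.png")[130:240,180:290],(400,400))
cv2.imwrite("pics/c1.png",np.hstack([A,B]))
E
```

```text
t 4.1 tcp [ 0.5014 -0.108   0.1546] F [ 0.5  0.9 -1.5] shift [-0.0154  0.1574  0.0015] turn [-0.001  0.002 -0.002]
```

View pics/c1.png

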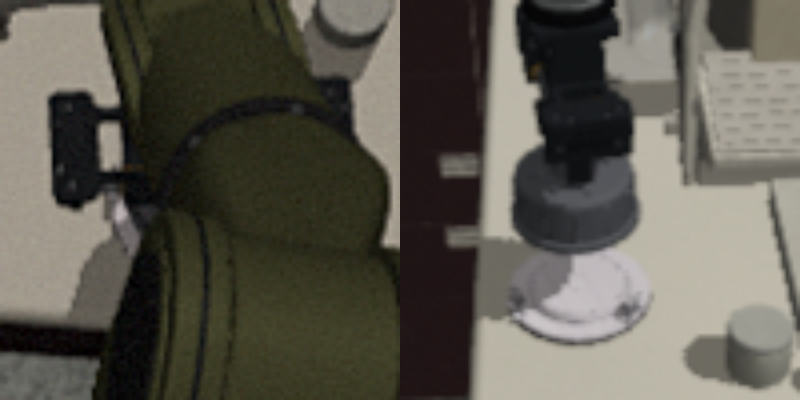

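The side view shows the top lifted clear at (175,190 in the right half), with the base and platform free below it. Now I park it on the left.

In the tool's units: 0.157 m / 0.8 = 0.1963, 0.05 m / 0.8 = 0.0625.

Emit:
{"op": "inch_along", "data": {"rows": "0,-0.0188,0.0625,0,0,0,0\n0,-0.0188,0.125,0,0,0,0\n0,-0.0188,0.1963,0,0,0,0\n0,-0.0188,0.1963,0,0,0,0\n0,-0.0188,0.1963,0.0625,0,0,0\n0,-0.0188,0.1963,0.1125,0,0,0\n0,-0.0188,0.1963,0.1175,0,0,0\n0,-0.0188,0.1963,0.1213,0,0,0\n0,-0.0188,0.1963,0.1213,0,0,0", "grip_force": 40}}

```text
clock: 5.1
tool_pos: [0.4942, 0.0497, 0.0567]
eef_rot: [-0.069, 0.998, -0.0, -0.0]
contact_force: [-0.1, -0.1, -1.1]
opening: 0.444
finger_force: 40.0
```

```bash
python3 go.py .4950 .0500 .0553 98
```

```text
t 5.1 tcp [0.4942 0.0497 0.0567] F [-0.1 -0.1 -1.1] shift [-0.0009  0.0002  0.0014] turn [-0.    -0.    -0.002]
```

In the tool's units: 0.002 m / 0.8 = 0.0025, 0.001 m / 0.8 = 0.0013.

Emit:
{"op": "inch_along", "data": {"rows": "0,0,0,0.0013,0,0,0\n0,0,0,0.0025,0,0,0\n0,0,0,0.0025,0,0,0", "grip_force": 40}}

```text
clock: 5.4
tool_pos: [0.4949, 0.0498, 0.0553]
eef_rot: [-0.069, 0.998, 0.0, 0.001]
contact_force: [0.4, -0.3, 5.0]
opening: 0.445
finger_force: 40.0
```

```bash
python3 go.py .4950 .0500 .0553 98
```

```text
t 5.4 tcp [0.4949 0.0498 0.0553] F [ 0.4 -0.3  5. ] shift [-0.0001  0.0001 -0.    ] turn [-0.     0.002 -0.002]
```

Emit:
{"op": "inch_along", "data": {"rows": "0.46,0,0,0,0,0,0\n0.8,0,0,0,0,0,0\n1,0,0,0,0,0,0\n1,0,0,0,0,0,0\n1,0,0,0,0,0,0\n1,0,0,0,0,0,0\n1,0,0,-0.0625,0,0,0\n1,0,0,-0.125,0,0,0\n1,0,0,-0.1625,0,0,0", "grip_force": 40}}

```text
clock: 6.3
tool_pos: [0.4948, 0.0503, 0.1869]
eef_rot: [-0.069, 0.998, 0.0, 0.001]
contact_force: [0.8, 0.1, 0.0]
opening: 0.998
finger_force: 0.0
```

```bash
python3 go.py .499 -.364 .16 98
```

```text
t 6.3 tcp [0.4948 0.0503 0.1869] F [0.8 0.1 0. ] shift [ 0.053  -0.411   0.0266] turn [ 0.001  0.002 -0.001]
```

In the tool's units: -0.411 m / 0.8 = -0.5138, 0.053 m / 0.8 = 0.0663.

Emit:
{"op": "inch_along", "data": {"rows": "1,0.0663,-0.5138,0.025,0,0,0\n1,0.0663,-0.5138,0.025,0,0,0\n1,0.0663,-0.5138,0.025,0,0,0\n1,0.0663,-0.5138,0.025,0,0,0\n1,0.0663,-0.5138,0.025,0,0,0\n1,0.0663,-0.5138,0.025,0,0,0\n1,0.0663,-0.5138,0.025,0,0,0\n1,0.0663,-0.5138,0.025,0,0,0\n1,0.0663,-0.5138,0.025,0,0,0\n1,0.0663,-0.5138,0.025,0,0,0", "grip_force": 40}}

```text
clock: 7.3
tool_pos: [0.4968, -0.3674, 0.1634]
eef_rot: [-0.066, 0.998, -0.0, -0.001]
contact_force: [0.3, 0.8, 0.9]
opening: 1.002
finger_force: 0.0
```

```bash
python3 go.py .499 -.364 .08 98
python3 - <<'E'
from h import *
for n in("top","side"):
    p,d=snapshot(n);cv2.imwrite(f"pics/{n}2.png",p[:,:,::-1]);np.savez(f"{n}2.npz",p=p,d=d)
A=cv2.resize(cv2.imread("pics/top2.png")[182:262,217:297],(400,400),interpolation=cv2.INTER_CUBIC);B=cv2.resize(cv2.imread("pics/side2.png")[170:310,180:320],(400,400),interpolation=cv2.INTER_CUBIC)
cv2.imwrite("pics/c2.png",np.hstack([A,B]))
E
```

```text
t 7.3 tcp [ 0.4968 -0.3674  0.1634] F [0.3 0.8 0.9] shift [-0.0027  0.0032  0.0834] turn [-0.001 -0.001 -0.007]
```

View pics/c2.png

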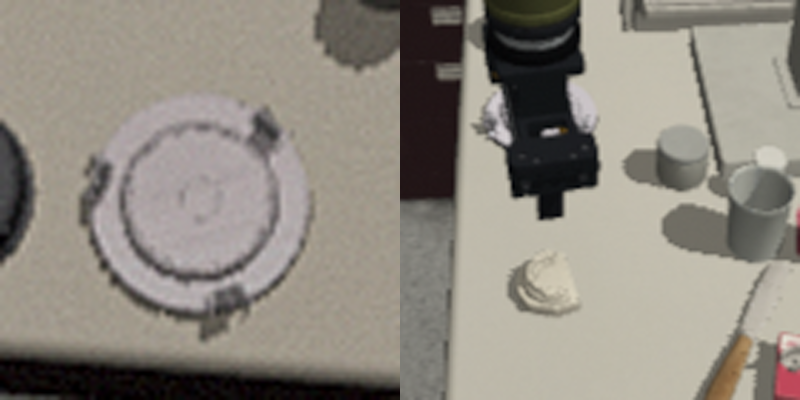

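The base is clear: platform centre at crop (200,199), catches at (97,180), (264,127) and (226,297). The model stands unmoved at (548,283) in the right half.

```bash
python3 - <<'E'
from h import *
f=lambda a:np.array(a)/5+[217,182]-.4
p=cv2.imread("pics/top2.png"); g=cv2.GaussianBlur(cv2.cvtColor(p,cv2.COLOR_BGR2GRAY),(0,0),.8)
# dark ring round platform: radial darkest point between 13 and 18 px
c0=np.array([256.8,221.8]); pts=[]
for a in np.radians(np.arange(0,360,5)):
    rs=np.arange(13,19,.1); q=c0+np.c_[np.cos(a)*rs,np.sin(a)*rs]
    v=cv2.remap(g.astype(np.float32),q[:,:1].astype(np.float32),q[:,1:].astype(np.float32),1).ravel(); pts.append(q[v.argmin()])
e=cv2.fitEllipseDirect(np.array(pts,np.float32)); print("ring px",e,"world",plane("top",e[0],.010),plane("top",np.array(e[0])+[e[1][0]/2,0],.010))
print("inner",plane("top",f([201,197]),.016))
z=np.load("top2.npz");W=cloud("top",z["d"])[195:250,230:285].reshape(-1,3)
s=W[(np.hypot(W[:,0]-.501,W[:,1]+.109)<.058)&(W[:,2]>.0125)&(W[:,2]<.02)];print("platform depth",len(s),np.median(s,0),cv2.minEnclosingCircle(s[:,:2].astype(np.float32)))
for c in([97,178],[264,125],[228,295]):
    w=plane("top",f(c),.027)[0]-[.501,-.108,0];print(np.degrees(np.arctan2(w[1],w[0])).round(1),np.hypot(w[0],w[1]).round(4))
z=np.load("side2.npz");W=cloud("side",z["d"]);w=W[240:320,215:300].reshape(-1,3)
p2=cv2.imread("pics/side2.png")
w=W[250:295,210:255].reshape(-1,3);s=w[(w[:,2]>.006)&(w[:,2]<.05)];print("model",cv2.minAreaRect(s[:,:2].astype(np.float32)),s[:,2].max())
E
```

```text
ring px ((256.4202575683594, 221.46469116210938), (29.703594207763672, 32.40078353881836), 56.7389030456543) world [[ 0.50004466 -0.10881788  0.01      ]] [[ 0.50355215 -0.15307619  0.01      ]]
inner [[ 0.50064379 -0.10988854  0.016     ]]
platform depth 613 [ 0.5015018  -0.11166733  0.01585755] ((0.5003577470779419, -0.10865813493728638), 0.05695551261305809)
85.8 0.0604
-39.2 0.0568
-159.2 0.0625
model ((0.49332189559936523, -0.3384891748428345), (0.05543303117156029, 0.11854435503482819), 14.603411674499512) 0.03226726687178825
```

In the tool's units: 0.115 m / 0.8 = 0.1438, 0.08 m / 0.8 = 0.1.

Emit:
{"op": "inch_along", "data": {"rows": "1,-0.0025,0.0038,0.05,0,0,0\n1,-0.0025,0.0038,0.1,0,0,0\n1,-0.0025,0.0038,0.1438,0,0,0\n1,-0.0025,0.0038,0.1438,0,0,0\n1,-0.0025,0.0038,0.1438,0,0,0", "grip_force": 15}}

```text
clock: 7.9
tool_pos: [0.5008, -0.3586, 0.0499]
eef_rot: [-0.071, 0.997, 0.001, 0.0]
contact_force: [0.3, -0.5, 0.9]
opening: 1.0
finger_force: 0.0
```

```bash
python3 go.py .499 -.364 .005 98
```

```text
t 7.9 tcp [ 0.5008 -0.3586  0.0499] F [ 0.3 -0.5  0.9] shift [ 0.0025 -0.0051  0.0449] turn [0.002 0.    0.002]
```

In the tool's units: -0.005 m / 0.8 = -0.0063, 0.002 m / 0.8 = 0.0025.

Emit:
{"op": "inch_along", "data": {"rows": "1,0.0025,-0.0063,0,0,0,0\n1,0.0025,-0.0063,0,0,0,0\n1,0.0025,-0.0063,0,0,0,0\n1,0.0025,-0.0063,0,0,0,0", "grip_force": 15}}

```text
clock: 8.3
tool_pos: [0.4989, -0.3667, 0.0502]
eef_rot: [-0.069, 0.998, -0.0, 0.001]
contact_force: [-1.4, 1.2, -0.5]
opening: 1.0
finger_force: 0.0
```

```bash
python3 go.py .499 -.364 .005 98
```

```text
t 8.3 tcp [ 0.4989 -0.3667  0.0502] F [-1.4  1.2 -0.5] shift [-0.0004  0.0027  0.0452] turn [-0.001  0.001 -0.002]
```

In the tool's units: 0.045 m / 0.8 = 0.0563, 0.0015 m / 0.8 = 0.0019.

Emit:
{"op": "inch_along", "data": {"rows": "1,0,0.0019,0.025,0,0,0\n1,0,0.0019,0.0438,0,0,0\n1,0,0.0019,0.0563,0,0,0\n1,0,0.0019,0.0563,0,0,0\n1,0,0.0019,0.0563,0,0,0", "grip_force": 15}}

```text
clock: 8.8
tool_pos: [0.4984, -0.3648, 0.0041]
eef_rot: [-0.069, 0.998, 0.0, -0.0]
contact_force: [-0.4, -0.2, -0.9]
opening: 1.0
finger_force: 0.0
```

```bash
python3 go.py .499 -.364 .005 98
```

```text
t 8.8 tcp [ 0.4984 -0.3648  0.0041] F [-0.4 -0.2 -0.9] shift [-0.0007  0.0007 -0.0009] turn [ 0.    -0.    -0.001]
```

Emit:
{"op": "inch_along", "data": {"rows": "0.7,0,0,0,0,0,0\n0.6,0,0,0,0,0,0\n0.6,0,0,0,0,0,0\n0.6,0,0,0,0,0,0\n0.5,0,0,0,0,0,0\n0.5,0,0,0,0,0,0", "grip_force": 15}}

```text
clock: 9.4
tool_pos: [0.4986, -0.3647, 0.0047]
eef_rot: [-0.069, 0.998, 0.0, 0.0]
contact_force: [-0.5, 2.4, 5.7]
opening: 0.765
finger_force: 15.0
```

```bash
python3 go.py .499 -.364 .005 98
```

```text
t 9.4 tcp [ 0.4986 -0.3647  0.0047] F [-0.5  2.4  5.7] shift [-0.0005  0.0006 -0.0003] turn [-0.     0.    -0.001]
```

In the tool's units: -0.08 m / 0.8 = -0.1, -0.04 m / 0.8 = -0.05.

Emit:
{"op": "inch_along", "data": {"rows": "0.5,0,0,-0.0125,0,0,0\n0.5,0,0,-0.05,0,0,0\n0.5,0,0,-0.1,0,0,0\n0.5,0,0,-0.1,0,0,0", "grip_force": 20}}

```text
clock: 9.8
tool_pos: [0.5014, -0.3667, 0.0892]
eef_rot: [-0.069, 0.998, -0.003, 0.004]
contact_force: [0.5, -0.3, -0.7]
opening: 0.76
finger_force: 20.0
```

```bash
python3 go.py .500 -.1085 .085 112
```

```text
t 9.8 tcp [ 0.5014 -0.3667  0.0892] F [ 0.5 -0.3 -0.7] shift [-0.034   0.256   0.0031] turn [-0.006  0.007 -0.246]
```

In the tool's units: 0.254 m / 0.8 = 0.3175, -0.037 m / 0.8 = -0.0463, -0.244 rad / 1.5708 = -0.1553.

Emit:
{"op": "inch_along", "data": {"rows": "0.5,-0.0463,0.3175,0,0,0,-0.1553\n0.5,-0.0463,0.3175,0,0,0,-0.1553\n0.5,-0.0463,0.3175,0,0,0,-0.1553\n0.5,-0.0463,0.3175,0,0,0,-0.1553\n0.5,-0.0463,0.3175,0,0,0,-0.1553\n0.5,-0.0463,0.3175,0,0,0,-0.1553\n0.5,-0.0463,0.3175,0,0,0,-0.1553\n0.5,-0.0463,0.3175,0,0,0,-0.1553\n0.5,-0.0463,0.3175,0,0,0,-0.1553\n0.5,-0.0463,0.3175,0,0,0,-0.1553", "grip_force": 20}}

```text
clock: 10.8
tool_pos: [0.4998, -0.1103, 0.0841]
eef_rot: [-0.188, 0.982, -0.0, -0.0]
contact_force: [0.6, -0.0, -0.7]
opening: 0.762
finger_force: 20.0
```

```bash
python3 go.py .500 -.1085 .035 112
```

```text
t 10.8 tcp [ 0.4998 -0.1103  0.0841] F [ 0.6 -0.  -0.7] shift [-0.0009  0.0016  0.0491] turn [-0.001 -0.001 -0.005]
```

In the tool's units: 0.058 m / 0.8 = 0.0725, 0.055 m / 0.8 = 0.0688.

Emit:
{"op": "inch_along", "data": {"rows": "0.5,0,0.0013,0.0375,0,0,0\n0.5,0,0.0013,0.0625,0,0,0\n0.5,0,0.0013,0.0688,0,0,0\n0.5,0,0.0013,0.0725,0,0,0\n0.5,0,0.0013,0.0725,0,0,0", "grip_force": 20}}

```text
clock: 11.3
tool_pos: [0.4998, -0.1076, 0.0265]
eef_rot: [-0.19, 0.982, -0.0, 0.0]
contact_force: [-0.4, 0.9, -1.0]
opening: 0.762
finger_force: 20.0
```

```bash
python3 go.py .500 -.1085 .0207 112
```

```text
t 11.3 tcp [ 0.4998 -0.1076  0.0265] F [-0.4  0.9 -1. ] shift [ 0.0002 -0.0009  0.0058] turn [-0.     0.    -0.002]
```

In the tool's units: 0.0055 m / 0.8 = 0.0069, 0.004 m / 0.8 = 0.005.

Emit:
{"op": "inch_along", "data": {"rows": "0.5,0,-0.0013,0.0025,0,0,0\n0.5,0,-0.0013,0.005,0,0,0\n0.5,0,-0.0013,0.0069,0,0,0\n0.5,0,-0.0013,0.0069,0,0,0", "grip_force": 20}}

```text
clock: 11.7
tool_pos: [0.5, -0.1082, 0.0208]
eef_rot: [-0.19, 0.982, 0.0, 0.0]
contact_force: [0.1, 0.0, -1.7]
opening: 0.761
finger_force: 20.0
```

```bash
python3 go.py .500 -.1085 .0207 112
```

```text
t 11.7 tcp [ 0.5    -0.1082  0.0208] F [ 0.1  0.  -1.7] shift [ 0.0001 -0.0003  0.0001] turn [-0.     0.    -0.002]
```

Not yet touching, so I'll ease down a little.

In the tool's units: 0.001 m / 0.8 = 0.0013, 0.0005 m / 0.8 = 0.0006.

Emit:
{"op": "inch_along", "data": {"rows": "0.5,0,0,0.0006,0,0,0\n0.5,0,0,0.0013,0,0,0\n0.5,0,0,0.0013,0,0,0", "grip_force": 20}}

```text
clock: 12.0
tool_pos: [0.5, -0.1082, 0.0207]
eef_rot: [-0.19, 0.982, -0.0, 0.0]
contact_force: [-1.6, -0.3, 8.2]
opening: 0.763
finger_force: 20.0
```

Emit:
{"op": "inch_along", "data": {"rows": "0.5,0,0,0.0006,0,0,0\n0.5,0,0,0.0013,0,0,0\n0.5,0,0,0.0013,0,0,0", "grip_force": 20}}

```text
clock: 12.3
tool_pos: [0.5, -0.1082, 0.0206]
eef_rot: [-0.19, 0.982, -0.001, 0.001]
contact_force: [-3.4, 0.1, 19.2]
opening: 0.758
finger_force: 20.0
```

In the tool's units: -0.17 m / 0.8 = -0.2125, -0.12 m / 0.8 = -0.15.

Emit:
{"op": "inch_along", "data": {"rows": "0.5,0,0,-0.0019,0,0,0\n0.8,0,0,-0.0019,0,0,0\n0.9,0,0,-0.0019,0,0,0\n1,0,0,-0.0019,0,0,0\n1,0,0,-0.0019,0,0,0\n1,0,0,-0.0375,0,0,0\n1,0,0,-0.0875,0,0,0\n1,0,0,-0.15,0,0,0\n1,0,0,-0.2125,0,0,0\n1,0,0,-0.2125,0,0,0", "grip_force": 20}}

```text
clock: 13.3
tool_pos: [0.5036, -0.1081, 0.1943]
eef_rot: [-0.19, 0.982, -0.001, 0.005]
contact_force: [1.6, 0.0, -0.6]
opening: 0.995
finger_force: 0.0
```

```bash
python3 go.py .4949 .0498 .19 98
```

```text
t 13.3 tcp [ 0.5036 -0.1081  0.1943] F [ 1.6  0.  -0.6] shift [-0.0507  0.1498  0.004 ] turn [-0.004  0.011  0.242]
```

In the tool's units: 0.1484 m / 0.8 = 0.1855, -0.0545 m / 0.8 = -0.0681, 0.242 rad / 1.5708 = 0.1541.

Emit:
{"op": "inch_along", "data": {"rows": "1,-0.0681,0.1855,0,0,0,0.1541\n1,-0.0681,0.1855,0,0,0,0.1541\n1,-0.0681,0.1855,0,0,0,0.1541\n1,-0.0681,0.1855,0,0,0,0.1541\n1,-0.0681,0.1855,0,0,0,0.1541\n1,-0.0681,0.1855,0,0,0,0.1541\n1,-0.0681,0.1855,0,0,0,0.1541", "grip_force": 40}}

```text
clock: 14.0
tool_pos: [0.4951, 0.0473, 0.1883]
eef_rot: [-0.068, 0.998, -0.001, -0.001]
contact_force: [0.3, 0.5, 0.1]
opening: 1.001
finger_force: 0.0
```

```bash
python3 go.py .4949 .0498 .0553 98
python3 - <<'E'
from h import *
for n in("top","side"):
    p,d=snapshot(n);cv2.imwrite(f"pics/{n}3.png",p[:,:,::-1]);np.savez(f"{n}3.npz",p=p,d=d)
    W=cloud(n,d).reshape(-1,3)
    for (x,y,r,a,b) in((.5005,-.1085,.05,.022,.06),(.495,.05,.065,.04,.065)):
        s=W[(np.hypot(W[:,0]-x,W[:,1]-y)<r)&(W[:,2]>a)&(W[:,2]<b)]
        if len(s)>5: print(n,len(s),s.mean(0).round(4),cv2.minAreaRect(s[:,:2].astype(np.float32)),s[:,2].max())
A=cv2.resize(cv2.imread("pics/top3.png")[172:272,207:307],(400,400),interpolation=cv2.INTER_CUBIC);B=cv2.resize(cv2.imread("pics/side3.png")[130:240,180:290],(400,400),interpolation=cv2.INTER_CUBIC)
cv2.imwrite("pics/c3.png",np.hstack([A,B]))
E
```

```text
t 14.0 tcp [0.4951 0.0473 0.1883] F [0.3 0.5 0.1] shift [-0.0004  0.0027  0.133 ] turn [-0.001 -0.001 -0.003]
top 362 [ 0.5014 -0.1104  0.033 ] ((0.5003096461296082, -0.10746988654136658), (0.06678346544504166, 0.0650666132569313), 4.299225330352783) 0.04817694752192469
side 228 [ 0.5034 -0.114   0.0339] ((0.500982940196991, -0.10973203182220459), (0.05410434678196907, 0.06912276893854141), 25.294958114624023) 0.04806748381162443
side 345 [0.4961 0.033  0.0506] ((0.49494028091430664, 0.043061573058366776), (0.09396204352378845, 0.10219328105449677), 87.83257293701172) 0.06454359234729183
```

View pics/c3.png

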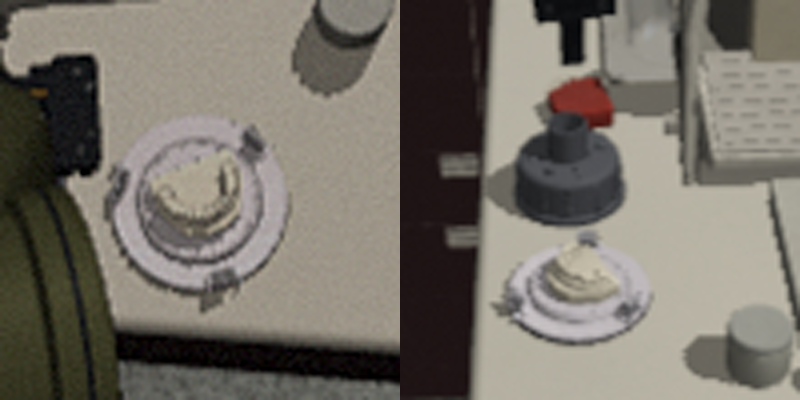

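The model stands upright in the middle of the platform, at (197,192) on the left and (583,272) on the right, within about 2 mm. The top stands where I parked it. Now I regrip its neck.

In the tool's units: 0.132 m / 0.8 = 0.165, 0.1 m / 0.8 = 0.125.

Emit:
{"op": "inch_along", "data": {"rows": "1,0,0.0013,0.0625,0,0,0\n1,0,0.0013,0.125,0,0,0\n1,0,0.0013,0.165,0,0,0\n1,0,0.0013,0.165,0,0,0\n1,0,0.0013,0.165,0,0,0\n1,0,0.0013,0.165,0,0,0", "grip_force": 40}}

```text
clock: 14.7
tool_pos: [0.496, 0.0506, 0.0583]
eef_rot: [-0.07, 0.998, 0.0, 0.001]
contact_force: [-0.3, -0.9, 0.1]
opening: 0.998
finger_force: 0.0
```

```bash
python3 go.py .4949 .0498 .0553 98
```

```text
t 14.7 tcp [0.496  0.0506 0.0583] F [-0.3 -0.9  0.1] shift [ 0.0012 -0.0006  0.003 ] turn [ 0.     0.002 -0.   ]
```

In the tool's units: 0.003 m / 0.8 = 0.0038, 0.001 m / 0.8 = 0.0013.

Emit:
{"op": "inch_along", "data": {"rows": "1,0.0013,-0.0008,0.0038,0,0,0\n1,0.0013,-0.0008,0.0038,0,0,0\n0.6,0.0013,-0.0008,0.0038,0,0,0\n0.5,0.0013,-0.0008,0.0038,0,0,0\n0.3,0.0013,-0.0008,0.0038,0,0,0\n0,0.0013,-0.0008,0.0038,0,0,0\n0,0.0013,-0.0008,0.0038,0,0,0\n0,0.0013,-0.0008,0.0038,0,0,0\n0,0.0013,-0.0008,0.0038,0,0,0\n0,0.0013,-0.0008,0.0038,0,0,0", "grip_force": 40}}

```text
clock: 15.7
tool_pos: [0.4941, 0.0501, 0.0537]
eef_rot: [-0.07, 0.998, 0.0, -0.0]
contact_force: [-0.0, 0.0, -0.5]
opening: 0.445
finger_force: 40.0
```

```bash
python3 go.py .4949 .0498 .0553 98
```

```text
t 15.7 tcp [0.4941 0.0501 0.0537] F [-0.   0.  -0.5] shift [-0.0007 -0.0004 -0.0016] turn [ 0.    -0.     0.001]
```

In the tool's units: -0.1568 m / 0.8 = -0.196, -0.05 m / 0.8 = -0.0625.

Emit:
{"op": "inch_along", "data": {"rows": "0,0,0,-0.0375,0,0,0\n0,0,0,-0.0875,0,0,0\n0,0,0,-0.125,0,0,0\n0,0.0198,-0.0625,-0.125,0,0,0\n0,0.0198,-0.125,-0.125,0,0,0\n0,0.0198,-0.1875,-0.125,0,0,0\n0,0.0198,-0.196,-0.125,0,0,0\n0,0.0198,-0.196,-0.125,0,0,0\n0,0.0198,-0.196,-0.125,0,0,0\n0,0.0198,-0.196,-0.125,0,0,0", "grip_force": 45}}

```text
clock: 16.7
tool_pos: [0.5004, -0.1049, 0.1537]
eef_rot: [-0.072, 0.997, 0.001, -0.0]
contact_force: [0.3, 0.3, -1.8]
opening: 0.44
finger_force: 45.0
```

```bash
python3 go.py .5002 -.1074 .0617 98
```

```text
t 16.7 tcp [ 0.5004 -0.1049  0.1537] F [ 0.3  0.3 -1.8] shift [ 0.0005 -0.0026  0.092 ] turn [0.002 0.    0.004]
```

Ease down to just above the catch noses (14 mm above home, TCP about 0.078) and check centring.

In the tool's units: 0.07 m / 0.8 = 0.0875, 0.066 m / 0.8 = 0.0825.

Emit:
{"op": "inch_along", "data": {"rows": "0,0,-0.0019,0,0,0,0\n0,0,-0.0019,0.0375,0,0,0\n0,0,-0.0019,0.0688,0,0,0\n0,0,-0.0019,0.0825,0,0,0\n0,0,-0.0019,0.0875,0,0,0\n0,0,-0.0019,0.0875,0,0,0\n0,0,-0.0019,0.0875,0,0,0", "grip_force": 45}}

```text
clock: 17.4
tool_pos: [0.5013, -0.1087, 0.0845]
eef_rot: [-0.07, 0.998, -0.0, 0.001]
contact_force: [-0.5, -0.8, -1.8]
opening: 0.443
finger_force: 45.0
```

```bash
python3 go.py .5002 -.1074 .0617 98
```

```text
t 17.4 tcp [ 0.5013 -0.1087  0.0845] F [-0.5 -0.8 -1.8] shift [0.001  0.0014 0.0228] turn [-0.     0.002  0.001]
```

In the tool's units: 0.006 m / 0.8 = 0.0075, 0.001 m / 0.8 = 0.0013.

Emit:
{"op": "inch_along", "data": {"rows": "0,0.0013,0.0013,0,0,0,0\n0,0.0013,0.0013,0.0038,0,0,0\n0,0.0013,0.0013,0.0075,0,0,0\n0,0.0013,0.0013,0.0075,0,0,0", "grip_force": 50}}

```text
clock: 17.8
tool_pos: [0.4995, -0.1081, 0.0775]
eef_rot: [-0.07, 0.998, 0.0, -0.0]
contact_force: [0.7, -0.8, -2.1]
opening: 0.441
finger_force: 50.0
```

```bash
python3 go.py .5002 -.1074 .0617 98
```

```text
t 17.8 tcp [ 0.4995 -0.1081  0.0775] F [ 0.7 -0.8 -2.1] shift [-0.0008  0.0005  0.0158] turn [ 0.    -0.     0.001]
```

In the tool's units: 0.006 m / 0.8 = 0.0075, 0.004 m / 0.8 = 0.005.

Emit:
{"op": "inch_along", "data": {"rows": "0,-0.0008,0.0006,0.0025,0,0,0\n0,-0.0008,0.0006,0.005,0,0,0\n0,-0.0008,0.0006,0.0075,0,0,0\n0,-0.0008,0.0006,0.0075,0,0,0", "grip_force": 50}}

```text
clock: 18.2
tool_pos: [0.5009, -0.1071, 0.0727]
eef_rot: [-0.07, 0.998, -0.0, 0.001]
contact_force: [-1.1, 0.8, 8.4]
opening: 0.439
finger_force: 50.0
```

```bash
python3 go.py .5002 -.1074 .0617 98
```

```text
t 18.2 tcp [ 0.5009 -0.1071  0.0727] F [-1.1  0.8  8.4] shift [ 0.0007 -0.0002  0.011 ] turn [-0.     0.002  0.001]
```

Good: about 10 N against the noses, and centred. Continue down.

In the tool's units: 0.011 m / 0.8 = 0.0138, 0.01 m / 0.8 = 0.0125.

Emit:
{"op": "inch_along", "data": {"rows": "0,0,0,0.0025,0,0,0\n0,0,0,0.005,0,0,0\n0,0,0,0.0075,0,0,0\n0,0,0,0.01,0,0,0\n0,0,0,0.0125,0,0,0\n0,0,0,0.0138,0,0,0\n0,0,0,0.0138,0,0,0", "grip_force": 50}}

```text
clock: 18.9
tool_pos: [0.4997, -0.1073, 0.0617]
eef_rot: [-0.07, 0.998, -0.0, -0.0]
contact_force: [-3.2, 2.4, 13.4]
opening: 0.441
finger_force: 50.0
```

```bash
python3 go.py .5002 -.1074 .0617 98
```

```text
t 18.9 tcp [ 0.4997 -0.1073  0.0617] F [-3.2  2.4 13.4] shift [-0.0005 -0.0002 -0.    ] turn [-0.001 -0.     0.001]
```

In the tool's units: 0.002 m / 0.8 = 0.0025, 0.001 m / 0.8 = 0.0013.

Emit:
{"op": "inch_along", "data": {"rows": "0,0,0,0.0013,0,0,0\n0,0,0,0.0025,0,0,0\n0,0,0,0.0025,0,0,0", "grip_force": 50}}

```text
clock: 19.2
tool_pos: [0.4998, -0.1073, 0.0615]
eef_rot: [-0.07, 0.998, -0.001, 0.001]
contact_force: [-7.3, 2.3, 32.7]
opening: 0.442
finger_force: 50.0
```

```bash
python3 go.py .5002 -.1074 .0617 98
```

```text
t 19.2 tcp [ 0.4998 -0.1073  0.0615] F [-7.3  2.3 32.7] shift [-0.0004 -0.0002 -0.0002] turn [-0.002  0.001  0.001]
```

Hard stop at the home height. Now relax, open, withdraw and check.

In the tool's units: -0.14 m / 0.8 = -0.175, -0.1 m / 0.8 = -0.125.

Emit:
{"op": "inch_along", "data": {"rows": "0,0,0,-0.0025,0,0,0\n0.6,0,0,-0.0025,0,0,0\n1,0,0,-0.0025,0,0,0\n1,0,0,-0.0025,0,0,0\n1,0,0,-0.0025,0,0,0\n1,0,0,-0.0025,0,0,0\n1,0,0,-0.0025,0,0,0\n1,0,0,-0.0625,0,0,0\n1,0,0,-0.125,0,0,0\n1,0,0,-0.175,0,0,0", "grip_force": 50}}

```text
clock: 20.2
tool_pos: [0.5001, -0.1072, 0.2008]
eef_rot: [-0.07, 0.998, 0.0, 0.0]
contact_force: [1.0, 0.8, -0.3]
opening: 0.997
finger_force: 0.0
```

Emit:
{"op": "inch_along", "data": {"rows": "1,0,0.0625,0,0,0,0\n1,0,0.125,0,0,0,0\n1,0,0.1875,0,0,0,0\n1,0,0.25,0,0,0,0\n1,0,0.25,0,0,0,0"}}

```text
clock: 20.7
tool_pos: [0.4711, 0.0999, 0.1996]
eef_rot: [-0.077, 0.997, 0.003, 0.001]
contact_force: [0.6, 0.1, 0.2]
opening: 0.994
finger_force: 0.0
```

```bash
python3 - <<'E'
from h import *
for n in("top","side"):
    p,d=snapshot(n);cv2.imwrite(f"pics/{n}4.png",p[:,:,::-1])
    W=cloud(n,d).reshape(-1,3)
    for a,b in((.085,.11),(.05,.066)):
        s=W[(np.hypot(W[:,0]-.5005,W[:,1]+.1085)<.07)&(W[:,2]>a)&(W[:,2]<b)]
        print(n,len(s),s.mean(0).round(4),cv2.minAreaRect(s[:,:2].astype(np.float32)))
A=cv2.resize(cv2.imread("pics/top4.png")[172:272,207:307],(400,400),interpolation=cv2.INTER_CUBIC);B=cv2.resize(cv2.imread("pics/side4.png")[170:240,190:260],(400,400),interpolation=cv2.INTER_CUBIC)
cv2.imwrite("pics/c4.png",np.hstack([A,B]))
E
```

```text
top 64 [ 0.5    -0.1103  0.0946] ((0.500254213809967, -0.11022989451885223), (0.037748489528894424, 0.03830531984567642), 67.55976104736328)
top 817 [ 0.4985 -0.1106  0.0574] ((0.499910444021225, -0.11029087752103806), (0.10294920206069946, 0.0988047793507576), 4.109752178192139)
side 86 [ 0.5017 -0.1094  0.0925] ((0.5019193291664124, -0.10748670995235443), (0.04213660582900047, 0.03561844304203987), 88.03382110595703)
side 414 [ 0.5016 -0.1226  0.0582] ((0.5005776882171631, -0.11337132006883621), (0.09422791749238968, 0.10240991413593292), 88.47570037841797)
```

View pics/c4.png

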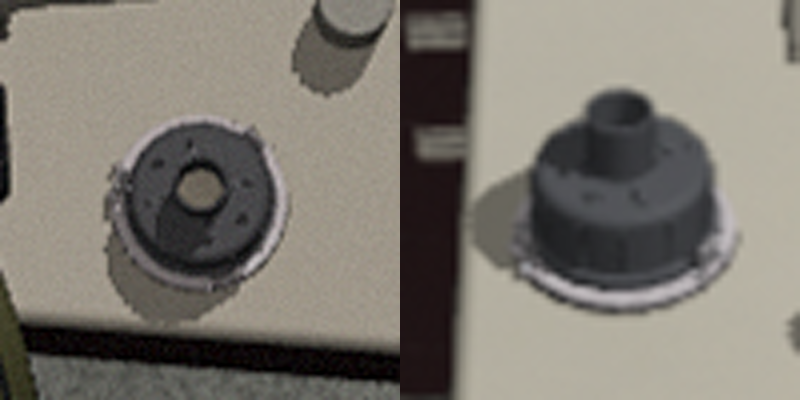

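The top sits level at the same measured heights as at the start. The catches look closed at (118,185), (250,135) and (222,285), and the model shows through the neck at (201,188).

Emit:
{"op": "inch_along", "data": {"rows": "1,0,0,0,0,0,0\n1,0,0,0,0,0,0\n1,0,0,0,0,0,0"}}

```text
clock: 21.1
tool_pos: [0.4723, 0.089, 0.1986]
eef_rot: [-0.069, 0.998, -0.0, -0.0]
contact_force: [0.2, 0.3, -0.2]
opening: 1.001
finger_force: 0.0
```

```bash
python3 -c "from plant import *;print(finish_job())"
```

```text
the job is handed in; nothing more can be done
None
```

I handed the job in at 21.1 s: the model stands in the middle of the platform, the top is pressed fully home and the three catches look closed in the pictures, but `finish_job()` returned no verdict.

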